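Light and hold open the charger for a contact check

ROBOT

A 7-joint arm with a two-finger parallel gripper is mounted at the origin on the work surface. World frame = base frame: x ahead of the robot, y to its left, z up, the work surface at z = 0. Lengths are in mm, angles in rad, forces in N, time in s.
With the tool pointing down it reaches from about 425 to 800 mm from the base axis. Payload 8.3 kg.
Tool frame: the origin (TCP) lies on the front face of the gripper's body, between the roots of the fingers; the fingertips stand 73 mm ahead of it and the grasp point (between the pads) lies 54 mm ahead of it; z points along the fingers, y is the line along which they close (so a half turn about z gives the same grasp; the last joint's range is limited). The gripper opens to 85 mm and grips with 20 to 120 N. Pads are 22 mm wide; open, the fingers measure 114 mm over their backs; the gripper's body (76 mm by 85 mm) begins 54 mm behind the grasp point. The pads swing forward as they close: fully open they stand 13 mm farther back than shut.
Start: joints at [-1.273, 0.383, 0.016, 1.37, -0.006, 1.388, -0.046], TCP at [220.593, 584.763, 303.879] pointing down, gripper open.
Joint ranges: [-2.95, 2.95], [-0.25, 2.06], [-1.52, 1.56], [0.18, 2.33], [-1.44, 4.58], [0.02, 2.06], [-3.01, 3.01]. Speed limits (rad/s): [2.39, 2.39, 3.01, 3.01, 3.14, 3.14, 3.14].

INTERFACE

Orientations are given as [roll, pitch, yaw] about the fixed x, y, z axes, in that order (R = Rz(yaw) Ry(pitch) Rx(roll)).
In Python, from cell import r gives the robot as it stands. The module is installed in compiled form; this text tells all that it offers.
- The arm moves only by the tool jog_arm, never from a script. Its arguments are lists of equal length, an entry for each row: "slide": the shift along the tool's x, y, z in units of 0.05 m (1.0 is 0.05 m), a list of three; "rot": the turn, a rotation vector about the tool's x, y, z in units of 180 degrees (1.0 is 180 degrees), a list of three. A call has exactly 5 rows; each row shifts and turns the commanded pose from where the row before left it, along the tool's axes as they then stand; what a row does not reach is not made up. A row lasts 1/8 s, in which the tool goes at most 62.5 mm and 10.7 degrees, less where a joint would pass 70% of its speed; a pose out of reach is approached as far as the arm can. A call with a number of a shift or a turn outside -1 to 1 is refused whole. A call with a gripper value outside its range is refused whole. "hand" is the closure, from -1 (fully open) to 1 (shut), set as the call begins (left out, the last holds). The fingers move at their own pace and stop on an object; "squeeze" is the grip in N (left out, the last holds). Time passes only in rows, so rows that do not move let the fingers close, or fill a call up. It gives the time, the measured TCP pose, the force, the opening and the grip force at its end, in the units of the state.
- r.observe(): the state, without advancing time (a new reading comes with each control period).
- r.grab_frame(name): name is "scene" or "top" or "wrist"; returns the picture (384x512x3 uint8, red, green, blue); there is no depth.
- r.calibration(name): a dict with "intrinsics" (3x3 intrinsics, pixels), "k1" (the pictures are not rectified: a ray, as slopes to the right and down, at radius r is drawn at 1 + k1 r^2 times it, then the intrinsics apply), "cam_to_world" (4x4, takes a point from camera to world coordinates). Camera axes: x right, y down, z forward; pixel columns grow to the right and rows downward; lengths in mm; the calibration is good to about 2 mm. A picture is of the moment at which its call begins: read the wrist's pose just before it. calibration takes no time and is no camera call; for the wrist camera it gives the pose at the moment of the call.
- r.hand_in(): hands the job in; it is judged then, once.
The state is a dict: "t": time; "q": joint angles; "dq": joint speeds; "effort": joint torques, N m; "eef_pos": TCP position; "eef_rot": TCP orientation; "force": force on the tool from outside, world axes, zero at the start; "wrist_torque": the same for the moment, N m; "opening": opening from 0.0 (shut) to 1.0 (fully open); "finger_force": force on a finger pad.
Only numpy, scipy, OpenCV 4.12 (cv2) and the standard library are available. Lean on these libraries where they do the work, as an engineer would, in place of code of your own. Each camera call takes 0.05 s, during which the arm holds its last target. There are 200 camera calls.

TASK

A bay charger has a bad contact that a colleague is about to look at. Hook the inspection lamp over the rail behind the charger, well to the left of the stop collar (at least 8 cm) and with its lens towards the charger (the robot's side), slide it along the rail to the right until it rests against the collar, and let go of it; only then lift the charger's spring-loaded cover by its bar and hold it open at 60 degrees. Finish while still holding the cover at that angle; do not tip the lamp, and leave everything else on the desk where it is.

Things in the scene. Friction and masses are not known exactly. Their poses are not given: they have to be found in the camera images.
- lamp: Hook-on inspection lamp, about 0.22 kg, 183 mm tall, standing upright on the desk left or right of the charger. Origin: centre of its underside; z up, -x the lens side. A black block 40 (x) x 50 (y) x 60 mm high, lens on its -x face; above it a steel hook bracket (see lamp_seat), 40 mm wide along y, up to z = 123 mm; on that a grip post (see lamp_grip).
- lamp_seat (a point): Where the rail's centre line lies in the hung lamp's hook: lamp frame (0, 0, 112 mm); axes as the lamp's. Bracket of 5 mm plate: back plate at x -16 to -11 mm; top plate at z 118 to 123 mm; lip at x +11 to +16 mm, z 100 to 118 mm. Mouth open to +x, z 60 (block top) to 100 mm (lip): the rail enters there level from +x, then the lamp is lowered some 30 mm until the top plate sits on it.
- lamp_grip (a point): In the lamp's ribbed black grip post, lamp frame (0, 0, 158 mm). The post is 16 (x) x 24 (y) mm, z 123 to 183 mm, free on all sides, and can be gripped from above either way. Axes as the lamp's.
- lamp_lens (a point): Centre of the lamp's round lens, 36 mm across: lamp frame (-23 mm, 0, 30 mm).
- rail: Fixed steel rail behind the charger: a round bar, 12 mm thick, 400 mm long, along its own y axis, centre line 200 mm above the desk, on two 12 mm posts at y = +194 and -194 mm; nothing above it. Origin: on the desk under its middle; x points away from the robot, +y is the left end as seen from the robot.
- collar: Stop collar fixed on the rail: steel ring 24 mm in diameter, 12 mm long along y, with a small brass thumbscrew sticking out 26 mm towards the robot (-x). Origin: its centre, on the rail's centre line; axes as the rail's (+y left, z up). A lamp hanging against its left face has lamp_seat at y = +26 mm in this frame (half the bracket, 20 mm, plus 6).
- charger: Bay charger, black, 120 (x) x 160 (y) x 62 mm, fixed to the desk. Origin: on the desk under it, 55 mm behind its front and 65 mm before its rear face; -x is its front, towards the robot. Carries the hinged cover (with bar) over its open bays.
- cover (a joint): Opening angle of the charger's grey cover, rad: 0 = shut, level; grows as the front edge with the bar rises, up to 1.8. A spring and its weight shut it from any angle (about 1.5 N at the bar near shut, 2 to 3 N at 60 degrees = 1.047 rad).
- cover_hinge (a point): Middle of the cover's hinge axis, which runs along the charger's y axis, 56 mm above the desk and 22 mm behind (+x of) the charger's origin. Axes as the charger's.
- cover_bar (a point): Middle of the cover's bar: steel, round, 10 mm thick, along y, 100 mm clear between the two arms at its ends. It lies 118 mm from the hinge axis, level with it when shut (56 mm above the desk, 39 mm free to the cover plate), and moves up and back on that circle; at 60 degrees it is 102 mm above the hinge axis and 59 mm in front of it. Its axes turn with the cover.
- cleaner: Bystander: aerosol can, 52 mm in diameter, 150 mm tall, standing on the side of the charger where the lamp is not. Origin under its centre.
- cell_a: Bystander: black cylindrical cell standing on end left of the charger, 18 mm in diameter, 65 mm tall. Origin under its centre.
- cell_b: Bystander: the same kind of cell, right of the charger.
- driver: Bystander: screwdriver, 150 mm long, lying left in front of the charger. Origin under it.
- brush: Bystander: brush, 160 mm long, lying right in front of the charger. Origin under it.
- mug: Bystander: white mug, 76 mm in diameter, 90 mm tall, on the right. Origin under its centre.
- tape: Bystander: roll of tape lying flat behind the rail, 90 mm in diameter, 18 mm tall.
- meter: Bystander: hand multimeter lying behind the rail, 140 x 80 x 45 mm.
There are look-alikes about, which are no part of the job. What is shaped like the lamp but orange is not meant.

How it is judged (in metres and radians):
On the way, in this order (a step that is already met when the one before it is completed fails the run):
1. the lamp is hooked on the rail, at least 65 mm left of the collar, the cover still shut (x of lamp_seat in the frame of collar between -0.009 and 0.009 m and z of lamp_seat in the frame of collar between -0.006 and 0.007 m and y of lamp_seat in the frame of collar between 0.065 and 0.3 m and x of lamp_lens in the frame of collar below -0.01 m and angle between lamp's own z axis and vertical below 0.3 rad and value of joint cover below 0.15 rad), for 0.1 s.
2. the lamp, still on the rail, comes sliding along it (x of lamp_seat in the frame of collar between -0.009 and 0.009 m and z of lamp_seat in the frame of collar between -0.006 and 0.007 m and y of lamp_seat in the frame of collar between 0.038 and 0.065 m and x of lamp_lens in the frame of collar below -0.01 m and angle between lamp's own z axis and vertical below 0.3 rad).
3. the lamp hangs against the collar, let go, the cover still shut (x of lamp_seat in the frame of collar between -0.009 and 0.009 m and z of lamp_seat in the frame of collar between -0.006 and 0.007 m and y of lamp_seat in the frame of collar between 0.015 and 0.036 m and x of lamp_lens in the frame of collar below -0.01 m and angle between lamp's own z axis and vertical below 0.3 rad and contact force between lamp and the fingers below 0.1 N and contact force between lamp and the arm below 0.1 N and value of joint cover below 0.15 rad), for 0.2 s.
At the end, for the whole second after the job is handed in: The fingers hold the cover still at 60 degrees, within 8 degrees, with nothing else propping it, while the lamp hangs at rest on the rail, upright, lens on the robot's side, no more than 10 mm from the collar's left face, touched neither by the robot nor by the charger (value of joint cover between 0.907 and 1.187 rad and velocity of joint cover between -0.1 and 0.1 rad/s and contact force between the fingers and charger above 0.5 N and contact force between lamp and charger below 0.05 N and linear speed of lamp below 0.05 m/s and x of lamp_seat in the frame of collar between -0.009 and 0.009 m and z of lamp_seat in the frame of collar between -0.006 and 0.007 m and y of lamp_seat in the frame of collar between 0.015 and 0.036 m and x of lamp_lens in the frame of collar below -0.01 m and angle between lamp's own z axis and vertical below 0.3 rad and contact force between lamp and the fingers below 0.1 N and contact force between lamp and the arm below 0.1 N); the arm keeps its last pose, push and grip.
It fails at once if the lamp is tipped over (angle between lamp's own z axis and vertical above 0.6 rad).
It fails at once if something else on the desk is moved by more than 30 mm (distance of any of cleaner, cell_a, cell_b, driver, brush, mug, tape, meter from where it was at the start of the episode above 0.03 m).
It also fails if it takes over 67 s, if anything falls off the work surface, if the arm or the gripper's body presses on something with over 40 N, if the wrist force passes 120 N, or if a joint passes its speed limit or range.

## Working session

There is one attempt and no reset: what is moved stays moved. The work goes in short steps, Python scripts to look and compute and a tool call to move; the robot and the scene stay as the last step left them, time stands still between calls to the robot, and variables do not carry over. Pictures are saved under pics/ and viewed, at most 10 in all, crops included, and the job is handed in when it is done.

Besides the shell and the picture viewer there is one more tool, called after "Call:" as name(argument=value, ...) on one line, values as JSON. jog_arm: Moves the arm, as the interface text tells. Shifts and turns lie within -1 to 1; 1 stands for 0.05 m of shift or 180 degrees of turn. Its arguments: {"type":"object","properties":{"slide":{"type":"array","items":{"type":"array","items":{"type":"number","minimum":-1,"maximum":1}}},"rot":{"type":"array","items":{"type":"array","items":{"type":"number","minimum":-1,"maximum":1}}},"hand":{"type":"number"},"squeeze":{"type":"number"}},"required":["slide","rot"]}

```bash
mkdir -p pics
python3 - <<'E'
from cell import r
import cv2,numpy as np
s=r.observe();print(s)
for n in("scene","top"):
    im=r.grab_frame(n);cv2.imwrite(f"pics/{n}0.png",im[:,:,::-1]);c=r.calibration(n)
    print(n,np.round(c["intrinsics"],1).tolist(),c["k1"],np.round(c["cam_to_world"],3).tolist())
    np.savez(f"pics/{n}.npz",K=c["intrinsics"],k1=c["k1"],T=c["cam_to_world"])
a=cv2.imread("pics/scene0.png");b=cv2.imread("pics/top0.png")
E
```

```text
{'t': 0.0, 'q': array([-1.2729115 ,  0.38426471,  0.01638161,  1.3711572 , -0.00630951,
        1.38816912, -0.04650449]), 'dq': array([ 0.00103954,  0.00016102, -0.00074174, -0.00051505, -0.00219727,
       -0.00249953, -0.00088517]), 'effort': array([ 9.46507794e-05, -6.27609515e+01,  8.44532680e-01, -3.71812320e+01,
        1.66049396e-02,  1.46797701e-02,  3.46739205e-05]), 'eef_pos': array([220.47135761, 584.44635065, 302.86083702]), 'eef_rot': array([-3.13964368e+00,  2.91566152e-05,  2.78085827e+00]), 'force': array([0.22648994, 0.40447153, 0.2904174 ]), 'wrist_torque': array([ 0.01273437,  0.02001735, -0.02783277]), 'finger_force': 0.0, 'opening': 1.0007005124276036}
scene [[369.5, 0.0, 255.8], [0.0, 369.5, 195.1], [0.0, 0.0, 1.0]] -0.02599858885832254 [[0.516, 0.474, -0.714, 1241.832], [0.857, -0.281, 0.432, -400.685], [0.004, -0.835, -0.551, 651.072], [0.0, 0.0, 0.0, 1.0]]
top [[387.4, 0.0, 258.6], [0.0, 387.4, 184.8], [0.0, 0.0, 1.0]] -0.07036520774903891 [[-0.014, -0.982, 0.19, 348.326], [-1.0, 0.019, 0.024, -28.777], [-0.027, -0.19, -0.981, 1331.801], [0.0, 0.0, 0.0, 1.0]]
```

View pics/scene0.png

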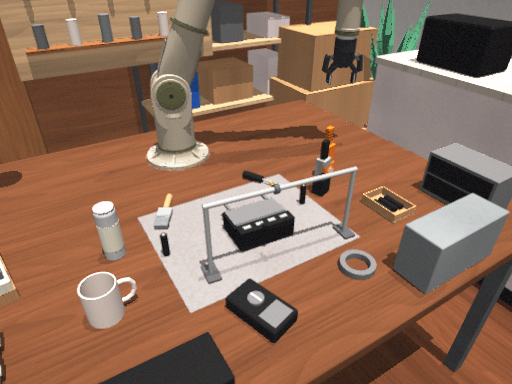

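View pics/top0.png

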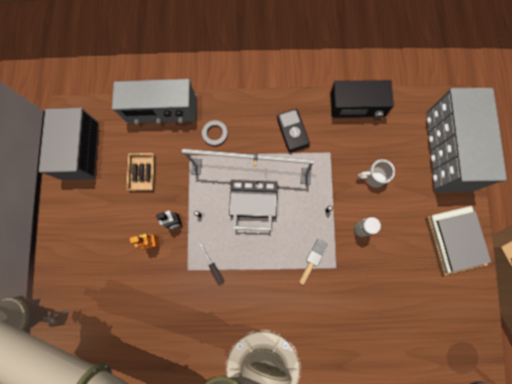

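Top view: black lamp at about (169,219); its orange look-alike is at (144,241), and it must be avoided. Other dark things are the meter (293,130), the cells (198,215) and (329,210), and the driver handle (216,274). The rail runs (184,152)-(312,162) with the collar near (255,160), and the charger is at (254,205). By the description (black, standing left of the charger), the lamp at (169,219) is the one. I'll check it in close crops.

```bash
cat > h.py <<'E'
import numpy as np,cv2
def cal(n):
    d=np.load(f"pics/{n}.npz");return d["K"],float(d["k1"]),d["T"]
def pz(c,uv,z):
    K,k1,T=c;d=np.array([(uv[0]-K[0,2])/K[0,0],(uv[1]-K[1,2])/K[1,1]])
    s=d.copy()
    for _ in range(20): s=d/(1+k1*(s@s))
    v=T[:3,:3]@[s[0],s[1],1];o=T[:3,3];return o+v*(z-o[2])/v[2]
def proj(c,P):
    K,k1,T=c;p=T[:3,:3].T@(np.array(P,float)-T[:3,3]);s=p[:2]/p[2];s=s*(1+k1*(s@s));return K[:2,:2]@s+K[:2,2]
def crop(src,dst,x0,y0,x1,y1,f):
    im=cv2.imread(src)[y0:y1,x0:x1];cv2.imwrite(dst,cv2.resize(im,None,fx=f,fy=f,interpolation=cv2.INTER_CUBIC))
E
python3 - <<'E'
from h import *
crop("pics/top0.png","pics/topc.png",130,140,340,290,3.8)
crop("pics/scene0.png","pics/scenec.png",190,120,370,290,3.5)
E
```

```text
(no output)
```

View pics/topc.png

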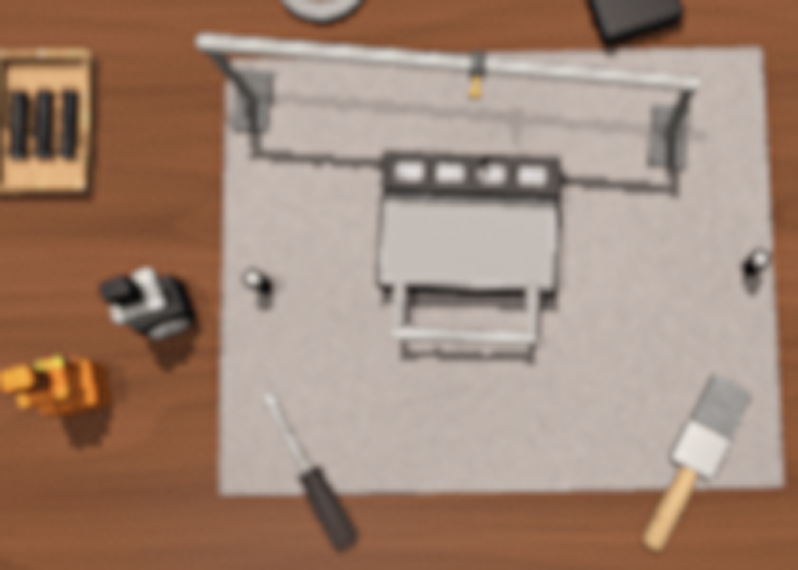

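View pics/scenec.png

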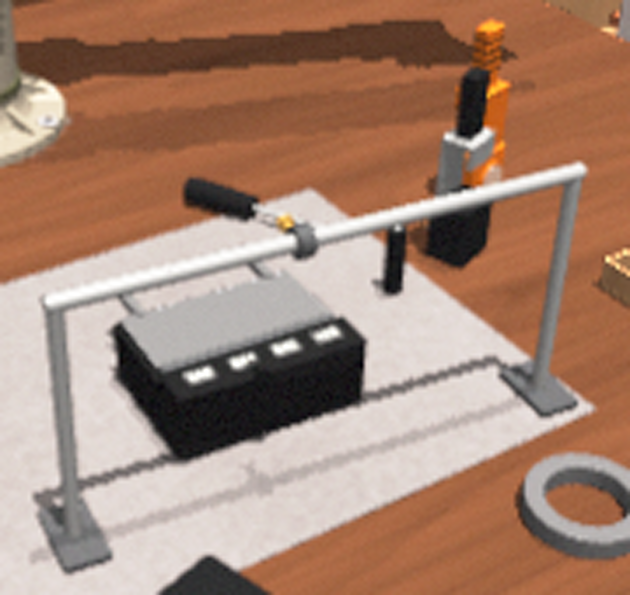

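Close crop (topc): the black lamp has its post top at (122,290), bracket at (148,292) and grey lens at (172,325), facing lower right, i.e. towards the robot and the charger. The orange one at (55,385) is ruled out. Collar at (478,65) with its brass screw on the robot side; cover bar along (397,335)-(537,340). Scene crop: lamp base corners at (428,248), (460,265) and (490,235).

Run:
```python
from h import *
np.set_printoptions(precision=1,suppress=True)
t=cal("top");s=cal("scene")
T=lambda x,y,z:pz(t,(130+x/3.8,140+y/3.8),z)
S=lambda x,y,z:pz(s,(190+x/3.5,120+y/3.5),z)
print("rail T",T(200,42,200),T(698,83,200),"S",S(583,172,200),S(50,302,200))
print("collar T",T(478,66,200),"screw",T(475,90,200),"S",S(305,241,200),S(288,222,200))
print("lamp post T",T(122,290,183),"S",S(475,72,183))
print("lamp base S",S(428,248,0),S(460,265,0),S(490,235,0))
print("lens T",T(172,325,30))
print("bracket top T",T(148,268,123),T(112,308,123),T(155,320,123))
print("bar T",T(397,335,56),T(537,341,56),"cover plate rear",T(385,197,62),T(560,203,62),"rear",T(385,153,62),T(560,160,62))
print("cellA",T(252,275,65),"driver",T(268,395,0),T(345,545,0),"orange",T(15,378,183))
```

```text
rail T [677.2 229.4 200. ] [ 634.8 -167.8  200. ] S [684.7 229.6 200. ] [ 638.3 -162.8  200. ]
collar T [652.3   6.  200. ] screw [632.7   8.6 200. ] S [659.8   8.2 200. ] [634.5  11.6 200. ]
lamp post T [480.  290.9 183. ] S [489. 297. 183.]
lamp base S [470.4 281.4   0. ] [508.  288.7   0. ] [482.4 346.3   0. ]
lens T [465.6 287.3  30. ]
bracket top T [505.  286.2 123. ] [472.  315.6 123. ] [461.5 279.1 123. ]
bar T [451.8  83.7  56. ] [444.7 -37.5  56. ] cover plate rear [572.3  93.4  62. ] [564.2 -59.9  62. ] rear [611.8  93.4  62. ] [602.5 -60.8  62. ]
cellA [505.  209.4  65. ] driver [403.9 205.5   0. ] [271.1 135.5   0. ] orange [411.6 374.6 183. ]
```

Call:
jog_arm(slide=[[-0.6,-0.3,0],[-0.8,-0.4,0],[-0.8,-0.4,0],[-0.8,-0.4,0],[-0.7,-0.35,0]], rot=[[0,0,0],[0,0,0],[0,0,0],[0,0,0],[0,0,0]], hand=-1)

```text
t: 0.72
eef_pos: [362.2, 431.2, 303.5]
eef_rot: [-3.141, -0.0, 2.78]
force: [-0.9, -0.2, 0.2]
opening: 0.999
finger_force: 0.0
```

```bash
cat >> h.py <<'E'
from scipy.spatial.transform import Rotation as Rn
def pose(s): return np.array(s["eef_pos"]),Rn.from_euler("xyz",s["eef_rot"])
def need(target,s,ry=None):
    "slide units (tool axes) to target TCP, and tool-z turn units to bring tool y to world angle ry (deg)"
    p,R=pose(s);d=R.inv().apply(np.array(target)-p)/50
    o="slide %s"%np.round(d,2)
    y=R.as_matrix()[:,1];a=np.degrees(np.arctan2(y[1],y[0]));o+=" yang %.1f"%a
    if ry is not None: o+=" rotz %.3f"%(-((ry-a+180)%360-180)/180)
    print(np.round(p,1),np.round(R.as_matrix()[:,2],3),o)
E
python3 - <<'E'
from h import *
from cell import r
s=r.observe();need((484,294,303),s,20)
c=r.calibration("wrist");im=r.grab_frame("wrist");cv2.imwrite("pics/w1.png",im[:,:,::-1])
np.savez("pics/wrist.npz",K=c["intrinsics"],k1=c["k1"],T=c["cam_to_world"]);print(c["cam_to_world"].round(2))
E
```

```text
[362.2 431.2 303.5] [-0.    -0.001 -1.   ] slide [-3.25 -1.7   0.01] yang 69.3 rotz 0.274
[[ 3.5000e-01  9.0000e-01  2.5000e-01  2.9885e+02]
 [ 9.4000e-01 -3.4000e-01 -9.0000e-02  4.5396e+02]
 [ 0.0000e+00  2.6000e-01 -9.6000e-01  3.7365e+02]
 [ 0.0000e+00  0.0000e+00  0.0000e+00  1.0000e+00]]
```

View pics/w1.png

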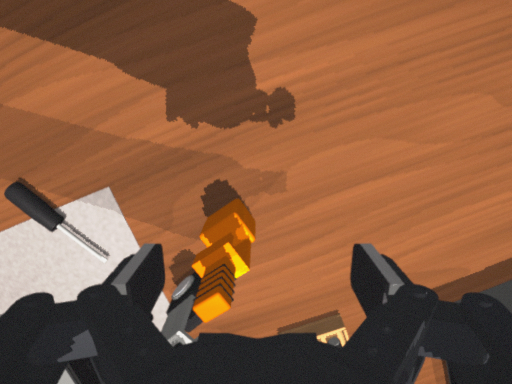

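The wrist view shows the orange look-alike at (225,265) and the real lamp partly hidden at its left (180,310). I'll turn, then go over the black lamp.

Call:
jog_arm(slide=[[0,0,0],[0,0,0],[0,0,0],[0,0,0],[0,0,0]], rot=[[0,0,0.055],[0,0,0.055],[0,0,0.055],[0,0,0.055],[0,0,0.055]])

```text
t: 1.4
eef_pos: [360.7, 432.9, 303.4]
eef_rot: [-3.141, 0.001, 1.911]
force: [0.2, 0.2, -0.1]
opening: 0.997
finger_force: 0.0
```

Call:
jog_arm(slide=[[-0.68,0.27,0],[-0.68,0.27,0],[-0.68,0.27,0],[-0.68,0.27,0],[-0.68,0.27,0]], rot=[[0,0,0],[0,0,0],[0,0,0],[0,0,0],[0,0,0]])

```text
t: 2.02
eef_pos: [482.6, 295.1, 303.5]
eef_rot: [-3.141, 0.0, 1.917]
force: [0.3, 0.8, -0.2]
opening: 1.0
finger_force: 0.0
```

Run:
```python
from h import *
from cell import r
import time
r.grab_frame("wrist");r.grab_frame("wrist")
s=r.observe();need((484,294,303),s,20)
c=r.calibration("wrist");im=r.grab_frame("wrist");cv2.imwrite("pics/w2.png",im[:,:,::-1])
np.savez("pics/wrist.npz",K=c["intrinsics"],k1=c["k1"],T=c["cam_to_world"])
```

```text
[485.  291.4 303.7] [ 0.001 -0.002 -1.   ] slide [ 0.06 -0.    0.01] yang 19.4 rotz -0.003
```

View pics/w2.png

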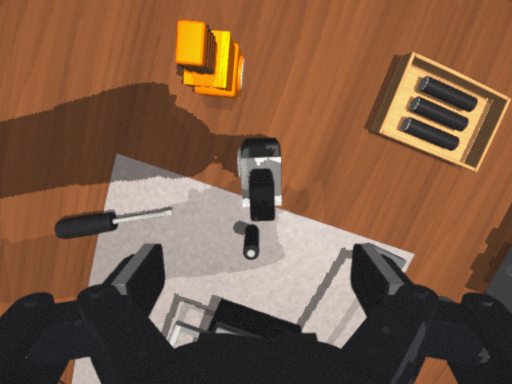

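Wrist view: the lamp's grip post top face is around (263,211), lens at left (241,165), and the post is aligned with the fingers. Cell_a stands at (251,250).

Run:
```python
from h import *
from cell import r
w=cal("wrist");np.set_printoptions(precision=1,suppress=True)
for uv in((263,211),(251,219),(275,219),(251,202),(275,202)):print(uv,pz(w,uv,183))
print("lens",pz(w,(241,165),30),"base?",pz(w,(262,142),60))
im=cv2.imread("pics/w2.png")[125:275,200:325]
cv2.imwrite("pics/w2c.png",cv2.resize(im,None,fx=4,fy=4,interpolation=cv2.INTER_CUBIC))
```

```text
(263, 211) [486.6 295.2 183. ]
(251, 219) [481.2 287.6 183. ]
(275, 219) [495.7 292.7 183. ]
(251, 202) [477.5 298.3 183. ]
(275, 202) [491.8 303.3 183. ]
lens [465.6 290.2  30. ] base? [477.5 324.3  60. ]
```

View pics/w2c.png

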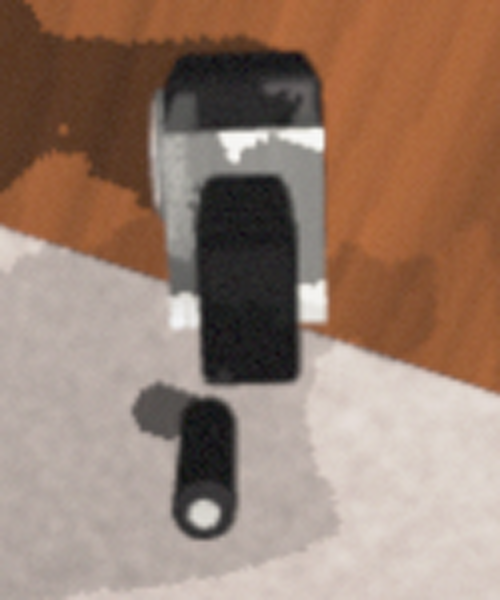

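Post top face spans x 250–275 and rows 186–220, so its centre is about (485,300). It lines up with the tool, so I'll descend and grip.

Call:
jog_arm(slide=[[0.16,0.02,0.1],[0,0,0.4],[0,0,0.5],[0,0,0.5],[0,0,0.33]], rot=[[0,0,0],[0,0,0],[0,0,0],[0,0,0],[0,0,0]])

```text
t: 2.8
eef_pos: [478.8, 305.4, 210.6]
eef_rot: [-3.139, -0.0, 1.92]
force: [-0.1, -0.1, 0.6]
opening: 1.0
finger_force: 0.0
```

Call:
jog_arm(slide=[[0,0,0],[0,0,0],[0,0,0],[0,0,0],[0,0,0]], rot=[[0,0,0],[0,0,0],[0,0,0],[0,0,0],[0,0,0]], hand=1, squeeze=40)

```text
t: 3.42
eef_pos: [481.0, 303.8, 213.2]
eef_rot: [3.14, -0.0, 1.917]
force: [1.4, -0.0, 3.2]
opening: 0.186
finger_force: 40.4
```

Call:
jog_arm(slide=[[0,0,0],[0,0,0],[0,0,0],[0,0,0],[0,0,0]], rot=[[0,0,0],[0,0,0],[0,0,0],[0,0,0],[0,0,0]])

```text
t: 4.05
eef_pos: [481.0, 303.9, 213.2]
eef_rot: [3.14, -0.0, 1.917]
force: [1.4, 0.2, 5.2]
opening: 0.18
finger_force: 40.7
```

Grip is on the post (opening 15 mm). Lift, turn to the rail's heading, and go in front of the rail.

Call:
jog_arm(slide=[[0,0,-0.3],[0,0,-0.6],[0,0,-0.6],[0,0,-0.6],[0,0,-0.4]], rot=[[0,0,0],[0,0,0],[0,0,0],[0,0,0],[0,0,0]])

```text
t: 4.68
eef_pos: [480.1, 303.7, 339.1]
eef_rot: [-3.142, -0.0, 1.917]
force: [-0.7, 0.5, -3.2]
opening: 0.179
finger_force: 39.7
```

Call:
jog_arm(slide=[[0,0,0],[0,0,0],[0,0,0],[0,0,0],[0,0,0]], rot=[[0,0,0.02],[0,0,0.04],[0,0,0.04],[0,0,0.03],[0,0,0.013]])

```text
t: 5.3
eef_pos: [479.9, 303.6, 337.3]
eef_rot: [-3.14, 0.001, 1.466]
force: [0.3, 0.2, -2.5]
opening: 0.183
finger_force: 39.7
```

Call:
jog_arm(slide=[[-0.4,0.3,0],[-0.6,0.5,0],[-0.6,0.5,0],[-0.6,0.5,0],[-0.4,0.4,0]], rot=[[0,0,0],[0,0,0],[0,0,0],[0,0,0],[0,0,0]])

```text
t: 5.92
eef_pos: [576.7, 161.1, 337.5]
eef_rot: [-3.14, 0.001, 1.466]
force: [0.1, 0.4, -2.3]
opening: 0.183
finger_force: 39.6
```

Call:
jog_arm(slide=[[-0.3,0.3,0],[-0.3,0.3,0],[-0.1,0.1,0],[0,0,0],[0,0,0]], rot=[[0,0,0],[0,0,0],[0,0,0],[0,0,0],[0,0,0]])

```text
t: 6.55
eef_pos: [607.1, 125.9, 337.3]
eef_rot: [-3.141, -0.001, 1.469]
force: [0.3, 0.7, -2.5]
opening: 0.182
finger_force: 39.7
```

Run:
```python
from h import *
from cell import r
s=r.observe();need((608,123,338),s,-6.4)
A=r.grab_frame("scene");B=r.grab_frame("top")
a=cv2.resize(A[90:260,190:370,::-1],None,fx=2.7,fy=2.7,interpolation=3);b=cv2.resize(B[130:260,170:330,::-1],None,fx=2,fy=2,interpolation=3)
cv2.imwrite("pics/sc3.png",A[:,:,::-1]);cv2.imwrite("pics/tp3.png",B[:,:,::-1])
o=np.zeros((max(a.shape[0],b.shape[0]),a.shape[1]+b.shape[1],3),np.uint8);o[:a.shape[0],:a.shape[1]]=a;o[:b.shape[0],a.shape[1]:]=b;print(o.shape)
cv2.imwrite("pics/c3.png",o[:600,:800])
```

```text
[607.1 125.9 337.3] [-0.001  0.001 -1.   ] slide [-0.06  0.02 -0.01] yang -5.8 rotz 0.003
(459, 806, 3)
```

View pics/c3.png

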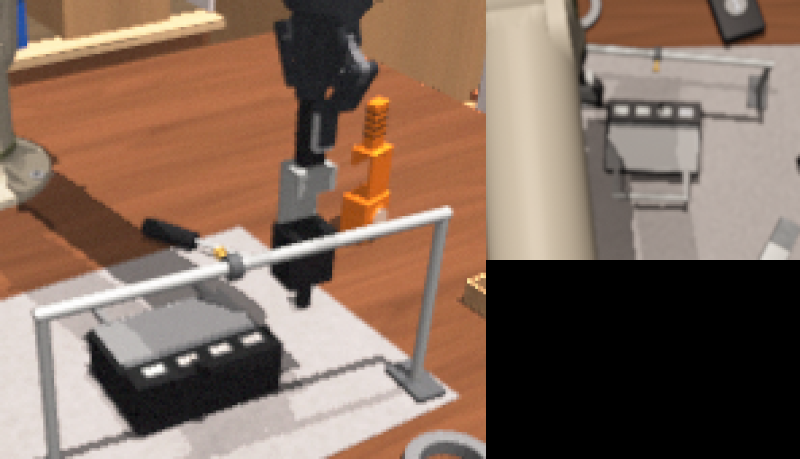

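Scene crop: the lamp is held upright in front of the rail, block at about (303,255), bracket lip at about (318,178), lens side towards the robot. Compare with the projected model before engaging.

Run:
```python
from h import *
s=cal("scene");A=cv2.imread("pics/sc3.png")
th=np.radians(-5.8);X=np.array([np.cos(th),np.sin(th),0]);Y=np.array([-np.sin(th),np.cos(th),0]);Z=np.array([0,0,1])
big=cv2.resize(A[100:260,240:370],None,fx=4.5,fy=4.5,interpolation=3)
def P(p): u=proj(s,p);return tuple(int(round(v)) for v in((u[0]-240+.5)*4.5,(u[1]-100+.5)*4.5))
O=np.array([607,126-3,124])
def box(x0,x1,y0,y1,z0,z1,c):
    v=[P(O+X*x+Y*y+Z*z) for x in(x0,x1) for y in(y0,y1) for z in(z0,z1)]
    for a,b in((0,1),(2,3),(4,5),(6,7),(0,2),(1,3),(4,6),(5,7),(0,4),(1,5),(2,6),(3,7)):cv2.line(big,v[a],v[b],c,1)
box(-20,20,-25,25,0,60,(0,255,0));box(11,16,-20,20,100,118,(0,0,255));box(-8,8,-12,12,123,183,(255,255,0))
R=lambda y:(655.5+.111*(y-7),y,200)
cv2.line(big,P(R(-100)),P(R(229)),(255,0,255),1)
cv2.imwrite("pics/ov.png",big);print(big.shape)
```

```text
(720, 585, 3)
```

View pics/ov.png

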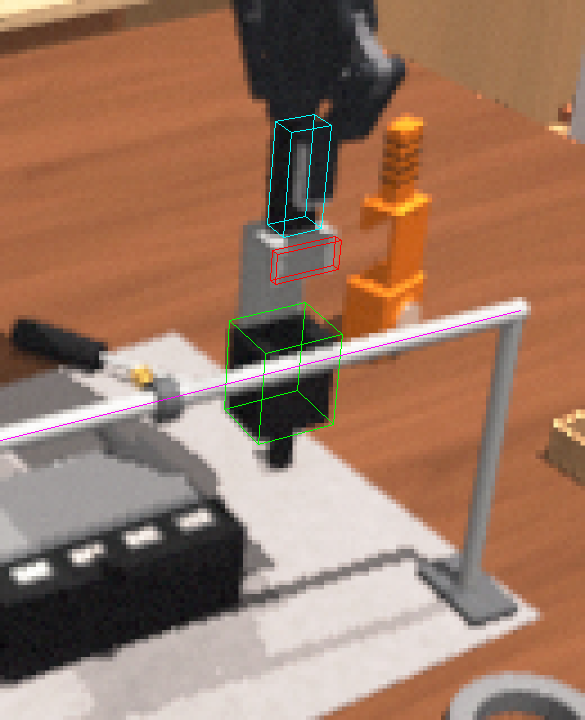

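Model overlay agrees to about 1 px. Engage: move in until the back plate nearly touches.

Call:
jog_arm(slide=[[0,0.1,0.06],[0,0.35,0],[0,0.35,0],[0,0.25,0],[0,0.13,0]], rot=[[0,0,0.003],[0,0,0],[0,0,0],[0,0,0],[0,0,0]])

```text
t: 7.28
eef_pos: [666.8, 118.1, 333.7]
eef_rot: [-3.141, 0.001, 1.458]
force: [-0.2, 0.0, -2.3]
opening: 0.179
finger_force: 39.7
```

Call:
jog_arm(slide=[[0,0.04,0],[0,0,0],[0,0.04,0],[0,0,0],[0,0,0]], rot=[[0,0,0],[0,0,0],[0,0,0],[0,0,0],[0,0,0]])

```text
t: 7.9
eef_pos: [670.2, 117.7, 334.4]
eef_rot: [-3.142, -0.0, 1.458]
force: [-0.2, -0.1, -2.9]
opening: 0.184
finger_force: 39.6
```

Call:
jog_arm(slide=[[0,0.04,0],[0,0,0],[0,0.04,0],[0,0,0],[0,0,0]], rot=[[0,0,0],[0,0,0],[0,0,0],[0,0,0],[0,0,0]])

```text
t: 8.52
eef_pos: [673.4, 117.5, 334.0]
eef_rot: [-3.139, 0.0, 1.459]
force: [-5.4, 1.4, -1.0]
opening: 0.184
finger_force: 39.7
```

Contact at x≈673 (5 N), matching the rail estimate. Back off 5–6 mm and lower.

Call:
jog_arm(slide=[[0,-0.11,0],[0,0,0.2],[0,0,0.2],[0,0,0.16],[0,0,0.04]], rot=[[0,0,0],[0,0,0],[0,0,0],[0,0,0],[0,0,0]])

```text
t: 9.15
eef_pos: [668.5, 117.9, 303.1]
eef_rot: [-3.14, 0.001, 1.458]
force: [-0.4, 0.1, -1.7]
opening: 0.18
finger_force: 39.6
```

Call:
jog_arm(slide=[[0,0,0.02],[0,0,0.02],[0,0,0],[0,0,0],[0,0,0]], rot=[[0,0,0],[0,0,0],[0,0,0],[0,0,0],[0,0,0]])

```text
t: 9.78
eef_pos: [668.8, 117.8, 302.5]
eef_rot: [3.142, -0.0, 1.458]
force: [0.9, 0.0, -2.7]
opening: 0.184
finger_force: 39.6
```

Call:
jog_arm(slide=[[0,0,0.02],[0,0,0],[0,0,0.02],[0,0,0],[0,0,0]], rot=[[0,0,0],[0,0,0],[0,0,0],[0,0,0],[0,0,0]])

```text
t: 10.4
eef_pos: [668.8, 117.9, 301.2]
eef_rot: [3.141, -0.0, 1.458]
force: [-3.0, 0.4, 6.0]
opening: 0.179
finger_force: 40.6
```

Call:
jog_arm(slide=[[0,0,0.02],[0,0,0],[0,0,0.01],[0,0,0],[0,0,0]], rot=[[0,0,0],[0,0,0],[0,0,0],[0,0,0],[0,0,0]])

```text
t: 11.02
eef_pos: [668.8, 117.8, 301.1]
eef_rot: [3.14, -0.001, 1.458]
force: [-7.2, -0.3, 12.0]
opening: 0.179
finger_force: 41.7
```

Seated (12 N on the rail). Ease up slightly and slide right toward the collar.

Call:
jog_arm(slide=[[0,0,-0.02],[-0.1,0,0],[-0.25,0,0],[-0.25,0,0],[-0.2,0,0]], rot=[[0,0,0],[0,0,0],[0,0,0],[0,0,0],[0,0,0]])

```text
t: 11.65
eef_pos: [665.0, 79.9, 301.2]
eef_rot: [3.139, -0.003, 1.461]
force: [0.2, 5.7, 5.4]
opening: 0.182
finger_force: 40.7
```

Call:
jog_arm(slide=[[-0.15,0,0],[-0.15,0,0],[-0.15,0,0],[-0.1,0,0],[0,0,0]], rot=[[0,0,0],[0,0,0],[0,0,0],[0,0,0],[0,0,0]])

```text
t: 12.28
eef_pos: [661.9, 51.8, 301.2]
eef_rot: [3.139, -0.002, 1.459]
force: [-0.0, 1.9, 6.1]
opening: 0.183
finger_force: 40.6
```

Call:
jog_arm(slide=[[-0.06,0,0],[-0.06,0,0],[-0.04,0,0],[0,0,0],[0,0,0]], rot=[[0,0,0],[0,0,0],[0,0,0],[0,0,0],[0,0,0]])

```text
t: 12.9
eef_pos: [661.1, 44.8, 301.2]
eef_rot: [3.139, -0.003, 1.46]
force: [-0.2, 4.4, 5.8]
opening: 0.182
finger_force: 40.8
```

Call:
jog_arm(slide=[[-0.04,0,0],[0,0,0],[-0.04,0,0],[0,0,0],[0,0,0]], rot=[[0,0,0],[0,0,0],[0,0,0],[0,0,0],[0,0,0]])

```text
t: 13.52
eef_pos: [660.7, 40.9, 301.2]
eef_rot: [3.139, -0.003, 1.461]
force: [0.3, 5.2, 5.5]
opening: 0.181
finger_force: 40.8
```

Call:
jog_arm(slide=[[-0.04,0,0],[0,0,0],[-0.02,0,0],[0,0,0],[0,0,0]], rot=[[0,0,0],[0,0,0],[0,0,0],[0,0,0],[0,0,0]])

```text
t: 14.15
eef_pos: [660.4, 38.2, 301.2]
eef_rot: [3.139, -0.003, 1.461]
force: [0.6, 4.8, 6.2]
opening: 0.186
finger_force: 40.8
```

Call:
jog_arm(slide=[[-0.03,0,0],[0,0,0],[0,0,0],[0,0,0],[0,0,0]], rot=[[0,0,0],[0,0,0],[0,0,0],[0,0,0],[0,0,0]])

```text
t: 14.78
eef_pos: [660.3, 37.9, 301.2]
eef_rot: [3.138, -0.005, 1.462]
force: [0.5, 7.8, 5.8]
opening: 0.186
finger_force: 40.7
```

Call:
jog_arm(slide=[[-0.03,0,0],[0,0,0],[-0.03,0,0],[0,0,0],[0,0,0]], rot=[[0,0,0],[0,0,0],[0,0,0],[0,0,0],[0,0,0]])

```text
t: 15.4
eef_pos: [660.2, 37.2, 301.4]
eef_rot: [3.138, -0.007, 1.465]
force: [1.6, 12.5, 6.1]
opening: 0.185
finger_force: 40.9
```

Run:
```python
from h import *
from cell import r
A=r.grab_frame("scene")[:,:,::-1];print(r.observe()["eef_pos"],r.observe()["force"])
cv2.imwrite("pics/c4.png",cv2.resize(A[90:240,210:350],None,fx=4,fy=4,interpolation=3))
```

```text
[660.2202227   37.11944052 301.43160303] [ 1.66440659 11.68607174  6.66912658]
```

View pics/c4.png

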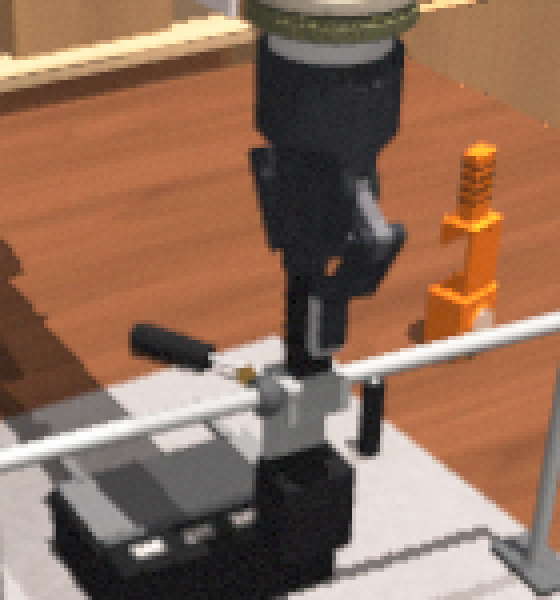

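The lamp hangs in its hook at the rail (305,400), its left-hand bracket edge touching the collar (270,390), with the block upright below. Relax the push, open, and rise.

Call:
jog_arm(slide=[[0.08,0,0],[0,0,0],[0,0,0],[0,0,0],[0,0,0]], rot=[[0,0,0],[0,0,0],[0,0,0],[0,0,0],[0,0,0]])

```text
t: 16.08
eef_pos: [660.4, 37.7, 301.2]
eef_rot: [3.138, -0.003, 1.461]
force: [1.0, 5.5, 6.1]
opening: 0.181
finger_force: 40.9
```

Call:
jog_arm(slide=[[0,0,0],[0,0,0],[0,0,0],[0,0,0],[0,0,0]], rot=[[0,0,0],[0,0,0],[0,0,0],[0,0,0],[0,0,0]], hand=-1)

```text
t: 16.7
eef_pos: [659.5, 35.3, 299.8]
eef_rot: [-3.141, 0.0, 1.458]
force: [0.0, -0.0, -0.5]
opening: 0.997
finger_force: 0.0
```

Call:
jog_arm(slide=[[0,0,0],[0,0,0],[0,0,-0.1],[0,0,-0.3],[0,0,-0.4]], rot=[[0,0,0],[0,0,0],[0,0,0],[0,0,0],[0,0,0]])

```text
t: 17.32
eef_pos: [659.4, 35.4, 341.1]
eef_rot: [-3.142, 0.0, 1.458]
force: [0.7, -0.5, 0.2]
opening: 0.993
finger_force: 0.0
```

Call:
jog_arm(slide=[[0,0,-0.4],[0,0,-0.4],[0,0,-0.2],[0,0,0],[0,0,0]], rot=[[0,0,0],[0,0,0],[0,0,0],[0,0,0],[0,0,0]])

```text
t: 17.95
eef_pos: [659.3, 35.4, 389.1]
eef_rot: [-3.14, 0.0, 1.458]
force: [-0.4, -0.6, 0.3]
opening: 0.998
finger_force: 0.0
```

Run:
```python
from h import *
from cell import r
s=r.observe();need((449,23,380),s,-3.3)
A=r.grab_frame("scene")[:,:,::-1];cv2.imwrite("pics/sc5.png",A)
o=cv2.imread("pics/c4.png");n=cv2.resize(A[90:240,210:350],None,fx=4,fy=4,interpolation=3)
# lamp block and bracket region unchanged?
g=lambda a,sl:cv2.cvtColor(a,6)[sl].astype(np.float32)
sl=np.s_[380:560,260:350]
print(cv2.phaseCorrelate(g(o,sl),g(n,sl)),np.abs(g(o,sl)-g(n,sl)).mean())
```

```text
[659.3  35.4 389.1] [-0.001 -0.    -1.   ] slide [-0.72 -4.15  0.19] yang -6.4 rotz -0.017
((-0.2651024689924171, 2.1624167345635215e-07), 0.4150579406560203) 9.917037
```

Lamp unmoved by the release. Go over the bar and descend partway, hand pre-shaped to about 36 mm.

Call:
jog_arm(slide=[[-0.1,-0.6,0],[-0.15,-0.85,0],[-0.15,-0.9,0],[-0.15,-0.9,0],[-0.15,-0.9,0]], rot=[[0,0,-0.017],[0,0,0],[0,0,0],[0,0,0],[0,0,0]], hand=0.15)

```text
t: 18.62
eef_pos: [448.4, 14.2, 389.2]
eef_rot: [-3.141, 0.0, 1.512]
force: [-0.2, -0.4, 1.3]
opening: 0.424
finger_force: 0.0
```

Call:
jog_arm(slide=[[0,0,0.6],[0,0,0.9],[0,0,0.9],[0,0,0.8],[0,0,0.5]], rot=[[0,0,0],[0,0,0],[0,0,0],[0,0,0],[0,0,0]])

```text
t: 19.25
eef_pos: [448.8, 14.2, 202.5]
eef_rot: [-3.139, 0.001, 1.512]
force: [0.7, -0.4, -0.5]
opening: 0.427
finger_force: 0.0
```

Run:
```python
from h import *
from cell import r
for _ in range(2): r.grab_frame("wrist")
s=r.observe();need((449,23,110),s,-3.3);print(s["opening"])
c=r.calibration("wrist");im=r.grab_frame("wrist");cv2.imwrite("pics/w6.png",im[:,:,::-1])
w=(c["intrinsics"],c["k1"],c["cam_to_world"])
g=cv2.cvtColor(im,cv2.COLOR_RGB2GRAY)
# profile along x at z=56 for lines of y
for y in(25,40,55,62):
    row=[]
    for x in range(425,500,2):
        u=proj(w,(x,y,56));
        row.append(int(cv2.getRectSubPix(g,(1,1),(float(u[0]),float(u[1])))[0,0]) if 0<u[0]<511 and 0<u[1]<383 else -1)
    print(y,proj(w,(449,y,56)).round(),row)
```

```text
[448.1  14.1 202. ] [-0.006 -0.002 -1.   ] slide [0.18 0.02 1.84] yang -3.4 rotz -0.000
0.42672147373696834
25 [260. 189.] [95, 96, 98, 97, 93, 90, 99, 96, 75, 80, 84, 81, 154, 198, 224, 198, 152, 152, 158, 174, 178, 176, 181, 181, 182, 129, 101, 99, 98, 100, 45, 23, 21, 21, 54, 32, 98, 178]
40 [258. 168.] [181, 178, 178, 178, 179, 181, 176, 96, 96, 95, 118, 170, 130, 182, 223, 214, 174, 171, 178, 177, 177, 182, 188, 186, 176, 104, 96, 101, 99, 100, 72, 16, 20, 15, 36, 38, 49, 174]
55 [257. 146.] [174, 171, 173, 178, 179, 170, 157, 97, 100, 102, 109, 175, 152, 162, 208, 232, 192, 159, 182, 181, 181, 183, 183, 183, 178, 175, 100, 96, 98, 97, 102, 30, 15, 21, 22, 75, 42, 128]
62 [257. 136.] [184, 184, 179, 177, 177, 175, 174, 165, 99, 99, 99, 119, 167, 151, 198, 235, 199, 161, 175, 176, 181, 185, 185, 188, 184, 183, 106, 99, 103, 101, 101, 45, 21, 24, 18, 64, 43, 87]
```

Bar profile peaks at x≈453 near y=25 (edges 449–457); the clear slot runs back to about 497. Shift 5 mm, descend, grip lightly.

Call:
jog_arm(slide=[[0.16,0.09,0.1],[0,0,0.5],[0,0,0.5],[0,0,0.5],[0,0,0.24]], rot=[[0,0,0],[0,0,0],[0,0,0],[0,0,0],[0,0,0]])

```text
t: 20.02
eef_pos: [455.5, 22.7, 112.6]
eef_rot: [3.142, -0.0, 1.512]
force: [-0.5, -0.3, -0.2]
opening: 0.424
finger_force: 0.0
```

Call:
jog_arm(slide=[[0,0,0],[0,0,0],[0,0,0],[0,0,0],[0,0,0]], rot=[[0,0,0],[0,0,0],[0,0,0],[0,0,0],[0,0,0]], hand=1, squeeze=30)

```text
t: 20.65
eef_pos: [453.2, 22.3, 113.0]
eef_rot: [-3.137, -0.0, 1.512]
force: [-9.2, 0.5, 2.8]
opening: 0.102
finger_force: 29.8
```

Call:
jog_arm(slide=[[0,0,0],[0,0,0],[0,0,0],[0,0,0],[0,0,0]], rot=[[0,0,0],[0,0,0],[0,0,0],[0,0,0],[0,0,0]])

```text
t: 21.28
eef_pos: [453.2, 22.3, 113.0]
eef_rot: [-3.137, -0.0, 1.512]
force: [-8.0, 1.2, 1.7]
opening: 0.105
finger_force: 29.8
```

Bar is gripped (9 mm opening). Swing up along the 118 mm arc, 6° per row.

Call:
jog_arm(slide=[[0,-0.03,-0.25],[0,0.04,-0.245],[0,0.065,-0.24],[0,0.09,-0.23],[0,0.11,-0.22]], rot=[[0,0,0],[0,0,0],[0,0,0],[0,0,0],[0,0,0]])

```text
t: 21.9
eef_pos: [467.8, 21.5, 172.9]
eef_rot: [-3.139, -0.0, 1.512]
force: [-7.6, 2.3, -0.3]
opening: 0.098
finger_force: 29.3
```

Call:
jog_arm(slide=[[0,0,0],[0,0.135,-0.21],[0,0.155,-0.19],[0,0.175,-0.175],[0,0,0]], rot=[[0,0,0],[0,0,0],[0,0,0],[0,0,0],[0,0,0]])

```text
t: 22.52
eef_pos: [490.2, 20.2, 202.7]
eef_rot: [-3.136, -0.001, 1.512]
force: [-21.9, 2.3, 18.5]
opening: 0.099
finger_force: 30.9
```

Radial force of about 28 N inward means my arc is 2–3 mm tight. Relieve outward, then finish the arc.

Call:
jog_arm(slide=[[0,-0.05,-0.05],[0,0,0],[0,0.09,-0.08],[0,0.09,-0.08],[0,0,0]], rot=[[0,0,0],[0,0,0],[0,0,0],[0,0,0],[0,0,0]])

```text
t: 23.15
eef_pos: [499.1, 19.7, 211.8]
eef_rot: [3.141, -0.0, 1.512]
force: [3.1, 3.9, -8.0]
opening: 0.1
finger_force: 29.8
```

Call:
jog_arm(slide=[[0,0.06,-0.03],[0,0.06,-0.03],[0,0.06,-0.03],[0,0,0],[0,0,0]], rot=[[0,0,0],[0,0,0],[0,0,0],[0,0,0],[0,0,0]])

```text
t: 23.78
eef_pos: [506.4, 19.2, 216.7]
eef_rot: [-3.139, -0.001, 1.512]
force: [-10.2, 3.8, 8.3]
opening: 0.098
finger_force: 31.3
```

Run:
```python
from h import *
from cell import r
A=r.grab_frame("scene")[:,:,::-1];cv2.imwrite("pics/sc7.png",A)
s=r.observe();print(s["eef_pos"],s["force"],s["opening"],s["finger_force"],s["t"])
o=cv2.imread("pics/sc5.png");g=lambda a:cv2.cvtColor(a,6)
# lamp template: seat/block in scene
c4=np.s_[182:235,270:300];t=g(o)[c4];m=cv2.matchTemplate(g(A)[172:245,260:310],t,cv2.TM_CCOEFF_NORMED);print(cv2.minMaxLoc(m))
d=r.calibration("scene");w=(d["intrinsics"],d["k1"],d["cam_to_world"])
# predict top-rear faces: cover plate edge brightness map for diff region
df=cv2.absdiff(g(o),g(A));ys,xs=np.where(df[120:250,200:300]>40);print(len(xs))
p=s["eef_pos"]-np.array([0,0,54]);h=np.array([571.,16,56]);v=p-h;print("bar",p,"angle",np.degrees(np.arctan2(v[2],-v[0])),np.hypot(v[0],v[2]))
```

```text
[506.42734851  19.21003323 216.68461936] [-9.95959571  4.49751866  9.05078428] 0.10026515858242586 31.284301578998566 23.825
(0.09301085025072098, 0.9392099976539612, (20, 20), (10, 10))
2786
bar [506.42734851  19.21003323 162.68461936] angle 58.81487523907558 124.70459224889078
```

Call:
jog_arm(slide=[[0,-0.01,-0.015],[0,0,0],[0,0,0],[0,0,0],[0,0,0]], rot=[[0,0,0],[0,0,0],[0,0,0],[0,0,0],[0,0,0]])

```text
t: 24.45
eef_pos: [506.5, 19.3, 217.1]
eef_rot: [-3.14, -0.001, 1.512]
force: [-5.3, 2.9, 2.4]
opening: 0.102
finger_force: 30.5
```

```bash
python3 -c "
from cell import r
s=r.observe();print(s['eef_pos'],s['force'],s['opening']);print(r.hand_in())"
```

```text
[506.51477701  19.25049833 217.10035078] [-5.27165808  2.91736011  2.43272111] 0.1015248228407062
the job is handed in; nothing more can be done
None
```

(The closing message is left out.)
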